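# Pop a jar lid out of the lid rack and trap it on the chute

### The job

Press the red ejector key on the wooden lid rack all the way down with one finger so that the jar lid pops up out of its well, and have the other finger standing in the chute to trap the lid as it slides down, before it runs off the open end. Finish while still holding the lid there, lying flat and at rest in the chute against that finger; do not squeeze or lift it, and leave the two glass jars and the green cup where they stand.

Things in the scene. Friction and masses are not known exactly. Their poses are not given: they have to be found in the camera images.
- lid_rack: Fixed wooden lid rack on the table, base board 300 x 196 x 8 mm. Origin on the table top, below the trap point of the chute; +x is the downhill direction of the chute seen from above, z up. The board spans x -195..105, y -96..100 mm. Three spare lids standing fixed at x -165..-95, y 70 mm reach 70 mm high. The red key is at x 0, y -62 mm, the chute runs along y = 0.
- chute: The fixed sloping chute of the rack: smooth metal deck 64 mm wide between two wooden side walls 6 mm thick that stand 12 mm above the deck. Origin on the deck plane at the centre of the lid's well; x points downhill along the deck (24 degrees below level), y across, z square to the deck. The well (floor plate 9 mm below the deck) spans x -32..30 mm, the deck x 30..158 mm, and its lower end is open: a lid that is not stopped is over it about 0.4 s after it pops.
- lid: Loose brass-coloured round jar lid, green on top, 60 mm across, 16 mm thick, about 60 g. Origin at the centre of its underside, z square to the lid. It starts lying in the well at the chute's upper end, 9 mm below the deck, held back by the 9 mm step in front of it.
- ejector (a joint): The sprung red ejector key, 0 up, 0.0105 m fully down (hard stop). It needs about 2.5 N to start and 7 N at the bottom, and springs back. A linkage raises the floor plate of the well by as much as the key goes down; past about 0.009 m the lid clears the step and slides off downhill by itself.
- key_top (a point): Centre of the top face of the red key (26 mm square), which moves straight down with the key: 63.5 mm above the table when up, 53 mm when fully down.
- trap_point (a point): Point on the deck, midway between the side walls, 112 mm downhill of the well's centre, straight across from the key: 44 mm above the table and 62 mm sideways of the key's centre. A finger whose tip is at the height of the fully pressed key stands here 9 mm above the deck, low enough to stop the 16 mm lid.
- chute_end (a point): Middle of the deck's open lower end, 46 mm downhill of the trap point, 25 mm above the table.
- jar_a: Loose empty glass jar, 72 mm across, 95 mm tall, 220 g; origin at the centre of its underside. Leave alone.
- jar_b: Second loose empty glass jar, like the first. Leave alone.
- green_cup: Loose empty green plastic cup, 76 mm across the rim, 100 mm tall, 60 g; origin at the centre of its underside. Leave alone. (Also fixed on the table, far from the work: a clear crate 130 mm high to the left, a small bin 170 mm high to the right.)
There are look-alikes about, which are no part of the job. What is meant by the lid is not blue, pink or purple, and is the smaller of those in its own colour.

How it is judged:
On the way, in this order (a step that is already met when the one before it is completed fails the run):
1. the ejector key is pressed down (more than 8 mm of its 10.5 mm) (value of joint ejector above 0.008 m).
2. the lid has left the well and is stopped on the chute by a finger (x of lid in the frame of chute between 0.035 and 0.105 m and z of lid in the frame of chute between -0.004 and 0.006 m and angle between the z axis of lid and the z axis of chute, either way round below 0.15 rad and linear speed of lid below 0.015 m/s and contact force between lid and the fingers above 0.02 N), for 0.3 s.
At the end, for the whole second after the job is handed in: The lid lies flat on the chute's deck (within 0.15 rad, 6 mm), its centre 35 to 105 mm downhill of the well's centre, at rest (under 15 mm/s), touching a finger (more than 0.02 N); jars and cup upright and within 15 mm of where they stood (all of step 2 and distance of each of jar_a, jar_b, green_cup from where it was at the start of the episode below 0.015 m and angle between each of jar_a, jar_b, green_cup's own z axis and vertical below 0.15 rad); the arm keeps its last pose, push and grip.
It fails at once if the lid is lifted off the deck (more than 20 mm) (z of lid in the frame of chute above 0.02 m).
It fails at once if the lid is squeezed or jammed (more than 15 N from the fingers) (contact force between lid and the fingers above 15 N).
It fails at once if the lid runs off the open end of the chute (x of lid in the frame of chute above 0.145 m).
It fails at once if a jar or the cup is moved (over 15 mm) or tipped (distance of any of jar_a, jar_b, green_cup from where it was at the start of the episode above 0.015 m or angle between any of jar_a, jar_b, green_cup's own z axis and vertical above 0.15 rad).
It also fails if it takes over 30 s, if anything falls off the work surface, if the arm or the gripper's body presses on something with over 40 N, if the wrist force passes 120 N, or if a joint passes its speed limit or range.

### The arm

A 7-joint arm with a two-finger parallel gripper is mounted at the origin on the work surface. World frame = base frame: x ahead of the robot, y to its left, z up, the work surface at z = 0. Lengths are in m, angles in rad, forces in N, time in s.
With the tool pointing down it reaches from about 0.4 to 0.85 m from the base axis. Payload 10.4 kg.
Tool frame: the origin (TCP) lies midway between the tips of the shut fingers; the grasp point (between the pads) lies manip.grip_depth behind it (manip.grip_depth is the distance from the TCP to the grasp point, in m); z points along the fingers, x is the direction in which the jaws open and shut, and the axes are right-handed (so a half turn about z gives the same grasp; the last joint's range is limited). The gripper opens to 85 mm and grips with 20 to 120 N. Pads are 22 mm wide; open, the fingers measure 114 mm over their backs; the gripper's body (76 mm by 85 mm) begins 54 mm behind the grasp point. The pads swing forward as they close: fully open they stand 13 mm farther back than shut.
Start: joints at [1.264, 0.332, -0.065, 1.46, 0.022, 1.35, -0.088], TCP at [0.175, -0.6, 0.209] pointing down, gripper open.
Joint ranges: [-2.6, 2.6], [-0.5, 2.12], [-1.47, 1.34], [0.16, 2.42], [-1.27, 4.41], [0.06, 2.06], [-2.6, 2.6]. Speed limits (rad/s): [2.22, 2.22, 2.79, 2.79, 3.14, 3.14, 3.14].

### API

Orientations are given as a unit quaternion [x, y, z, w].
In Python, from workcell import manip gives the robot as it stands. The module is installed in compiled form; this text tells all that it offers.
- The arm moves only by the tool send_rows, never from a script. Its argument "steps" is a list of rows, each a list of 2 entries, a list of its own where there are three numbers: the shift along the tool's x, y, z in m, then the turn about the tool's z in rad. In form: [[[x, y, z], spin], ...]. A call has exactly 8 rows; each row is the pose to reach, as a shift and turn from the pose commanded when the call began, along the tool's axes at that moment; what a row does not reach only later rows make up. A row lasts 1/8 s, in which the tool goes at most 62.5 mm and 10.7 degrees, less where a joint would pass 70% of its speed; a pose out of reach is approached as far as the arm can. A call with a gripper value outside its range is refused whole. "hand" is the opening, from 0 (shut) to 1 (fully open), set as the call begins (left out, the last holds). The fingers move at their own pace and stop on an object; "force" is the grip in N (left out, the last holds). Time passes only in rows, so rows that repeat a pose let the fingers close, or fill a call up. It gives the time, the measured TCP pose, the force and the opening at its end, in the units of the state.
- manip.get_obs(): the state, without advancing time (a new reading comes with each control period).
- manip.camera(name): name is "scene" or "side" or "wrist"; returns (picture, depth): 384x512x3 uint8, red, green, blue; 384x512 float32, m along the optical axis (not along the pixel's ray), 0 where there is no reading.
- manip.camera_info(name): a dict with "intrinsics" (3x3 intrinsics, pixels), "dist_coeffs" ([k1, k2, p1, p2, k3] as OpenCV has them; the pictures are not rectified), "pose" (4x4, takes a point from camera to world coordinates); the wrist camera has in their place "T_tool_cam" (4x4, takes a point from camera to tool coordinates, whose origin is the TCP and whose axes are the tool frame's). Camera axes: x right, y up, looking along -z (the intrinsics and any distortion apply to the point x, -y, -z); pixel columns grow to the right and rows downward; lengths in m; the calibration is good to about 2 mm. A picture is of the moment at which its call begins: read the wrist's pose just before it. camera_info takes no time and is no camera call.
- manip.hand_in(): hands the job in, once; it reports no verdict.
The state is a dict: "clock": time; "joint_pos": joint angles; "joint_velocities": joint speeds; "tau": joint torques, N m; "position": TCP position; "ee_rot": TCP orientation; "ft_force": force on the tool from outside, world axes, zero at the start; "torque": the same for the moment, N m; "grip_width": opening from 0.0 (shut) to 1.0 (fully open).
Only numpy, scipy, OpenCV 4.12 (cv2) and the standard library are available. Lean on these libraries where they do the work, as an engineer would, in place of code of your own. Each camera call takes 0.05 s, during which the arm holds its last target.

## Working session

There is one attempt and no reset: what is moved stays moved. The work goes in short steps, Python scripts to look and compute and a tool call to move; the robot and the scene stay as the last step left them, time stands still between calls to the robot, and variables do not carry over. Pictures are saved under pics/ and viewed, and the job is handed in when it is done.

Besides the shell and the picture viewer there is one more tool, called after "Call:" by a JSON object that holds its "api" and its "payload", one argument or row to a line. send_rows: Moves the arm, as the interface text tells. Its arguments: {"type":"object","properties":{"steps":{"type":"array"},"hand":{"type":"number"},"force":{"type":"number"}},"required":["steps"]}

```bash
mkdir -p pics
cat > h.py <<'E'
import numpy as np, cv2
from workcell import manip
from scipy.spatial.transform import Rotation as R
def pose(name,obs=None):
    i=manip.camera_info(name)
    if 'pose' in i: return np.array(i['pose'])
    T=np.eye(4);T[:3,:3]=R.from_quat(obs['ee_rot']).as_matrix();T[:3,3]=obs['position']
    return T@np.array(i['T_tool_cam'])
def cloud(name):
    obs=manip.get_obs(); T=pose(name,obs); i=manip.camera_info(name)
    p,d=manip.camera(name)
    K=np.array(i['intrinsics']);D=np.array(i['dist_coeffs'],float)
    v,u=np.mgrid[0:384,0:512]
    uv=np.stack([u,v],-1).reshape(-1,1,2).astype(np.float64)
    n=cv2.undistortPoints(uv,K,D).reshape(384,512,2)
    P=np.stack([n[...,0]*d,-n[...,1]*d,-d],-1)
    W=P@T[:3,:3].T+T[:3,3]; W[d<=0]=np.nan
    return p,d,W
E
python3 - <<'E'
from h import *
for n in ['scene','side','wrist']:
    p,d,W=cloud(n); cv2.imwrite(f'pics/{n}0.png',p[...,::-1]); np.savez(f'{n}0.npz',p=p,W=W)
    print(n,manip.camera_info(n))
print(manip.get_obs(),manip.grip_depth)
E
```

```text
scene {'intrinsics': array([[361.88773485,   0.        , 253.94300897],
       [  0.        , 361.88773485, 197.20089271],
       [  0.        ,   0.        ,   1.        ]]), 'dist_coeffs': array([0.03723613, 0.        , 0.        , 0.        , 0.        ]), 'pose': array([[-0.75889682, -0.55378532,  0.34263308,  0.830504  ],
       [ 0.65110098, -0.63558583,  0.41484717,  0.2776437 ],
       [-0.01196354,  0.53791493,  0.84291423,  0.87297595],
       [ 0.        ,  0.        ,  0.        ,  1.        ]])}
side {'intrinsics': array([[430.00908815,   0.        , 256.9725048 ],
       [  0.        , 430.00908815, 186.0342783 ],
       [  0.        ,   0.        ,   1.        ]]), 'dist_coeffs': array([-0.15163406,  0.        ,  0.        ,  0.        ,  0.        ]), 'pose': array([[-0.98107288,  0.15462698, -0.11656119,  0.41879576],
       [-0.19357163, -0.76728428,  0.61139583,  0.53011851],
       [ 0.00510272,  0.62238681,  0.78269319,  0.88553092],
       [ 0.        ,  0.        ,  0.        ,  1.        ]])}
wrist {'intrinsics': array([[305.15551422,   0.        , 252.7442728
[... 558 characters left out ...]
0.15, 'joint_pos': array([ 1.26438802,  0.33275442, -0.06469049,  1.46072287,  0.02158259,
        1.34990327, -0.08853749]), 'joint_velocities': array([ 0.00103376, -0.0008223 , -0.00045781, -0.00183688, -0.00157439,
       -0.00150318,  0.00116297]), 'tau': array([ 6.13366064e-04, -6.25829315e+01,  4.93922853e-02, -3.91852319e+01,
        1.63256633e-02,  7.46459293e-03,  4.46533238e-05]), 'position': array([ 0.17492432, -0.59970913,  0.20819356]), 'ee_rot': array([ 7.99993964e-01, -6.00007799e-01, -4.46810174e-04, -3.15190661e-04]), 'ft_force': array([-0.5510127 , -0.23207774,  0.09461165]), 'torque': array([ 0.01826294,  0.0135964 , -0.01070382]), 'grip_width': 1.0036376888923642} 0.0187
```

View pics/scene0.png

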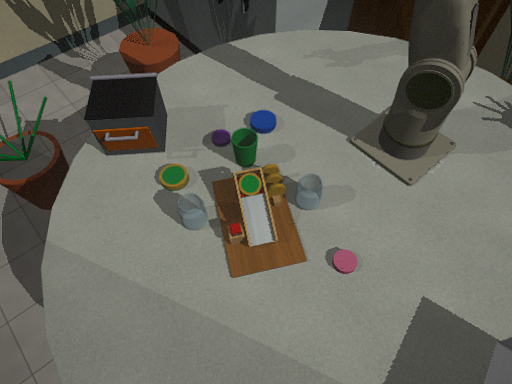

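View pics/side0.png

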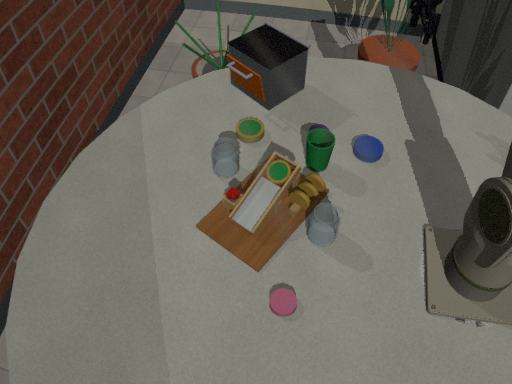

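View pics/wrist0.png

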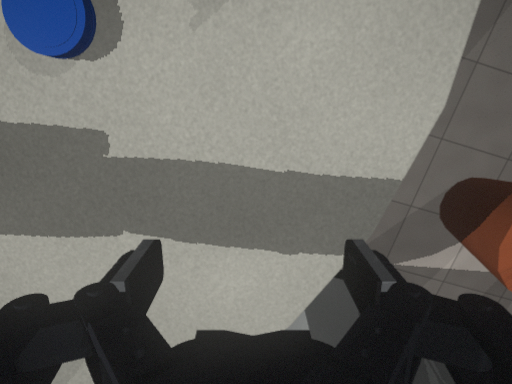

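Candidates for the lid in the scene view:
- green/brass lid in the well (250,184)
- larger green/brass lid loose on the table (174,176)
- blue (263,121), purple (221,137) and pink (345,262) lids
- fixed spare brass lids (272,180)

I choose the one in the well, and will check it in a close crop and measure.

Run:
```python
from h import *
ims=[]
for n,(x0,x1,y0,y1) in {'scene':(150,340,110,290),'side':(190,380,110,290)}.items():
    z=np.load(n+'0.npz');p=z['p'];W=z['W']
    ims.append(cv2.resize(p[y0:y1,x0:x1,::-1],None,fx=2.1,fy=2.1,interpolation=cv2.INTER_CUBIC))
    f=p.astype(int);hsv=cv2.cvtColor(p,cv2.COLOR_RGB2HSV)
    m=(f[...,0]>140)&(f[...,1]<60)&(f[...,2]<60)
    m[:y0]=0;m[y1:]=0;m[:,:x0]=0;m[:,x1:]=0
    q=W[m];q=q[q[:,2]>.055]; print(n,'red',m.sum(),len(q),np.nanmedian(q,0),(np.nanmax(q,0)+np.nanmin(q,0))/2,np.nanmax(q,0)-np.nanmin(q,0))
    g=((f[...,1]>f[...,0]+40)&(f[...,1]>f[...,2]+40)).astype(np.uint8)
    c,l,s,ce=cv2.connectedComponentsWithStats(g)
    for k in range(1,c):
        if s[k,4]>40:
            q=W[l==k]; print(n,'green',ce[k].round(),s[k,4],np.nanmedian(q,0).round(4),(np.nanmax(q,0)-np.nanmin(q,0)).round(3))
    # deck: bright low saturation, elevated, plane
    box=np.zeros(m.shape,bool);box[y0:y1,x0:x1]=1
    d=box&(hsv[...,1]<40)&(hsv[...,2]>130)&(W[...,2]>.015)&(W[...,2]<.11)
    c,l,s,ce=cv2.connectedComponentsWithStats(cv2.erode(d.astype(np.uint8),np.ones((2,2))))
    k=1+np.argmax(s[1:,4]);q=W[l==k];q=q[~np.isnan(q[:,0])]
    cen=q.mean(0);u,ss,vt=np.linalg.svd(q-cen);nn=vt[2]*np.sign(vt[2,2])
    print(n,'deck',ce[k],s[k],cen,'normal',nn,'tilt',np.degrees(np.arccos(nn[2])),'dirdeg',np.degrees(np.arctan2(nn[1],nn[0])),'longaxis',vt[0],'rms',ss[2]/len(q)**.5)
    # brown board
    b=box&(W[...,2]>.003)&(W[...,2]<.014)&(hsv[...,0]<20)&(hsv[...,1]>90)
    q=W[b][:,:2].astype(np.float32); r=cv2.minAreaRect(q); print(n,'board',b.sum(),r)
cv2.imwrite('pics/crop0.png',np.hstack(ims))
```

```text
scene red 72 72 [ 0.59558602 -0.08195352  0.06443326] [ 0.56720859 -0.10727186  0.06827986] [0.08699655 0.07541446 0.01371955]
scene green [ 15. 109.] 131 [ 0.8574 -1.3543 -0.2891] [0.116 0.13  0.202]
scene green [ 39. 118.] 78 [ 0.8035 -1.2224 -0.2713] [0.132 0.197 0.16 ]
scene green [241. 139.] 170 [ 0.407  -0.303   0.0888] [0.124 0.084 0.104]
scene green [ 11. 150.] 110 [ 0.9719 -1.2697 -0.41  ] [0.069 0.527 0.387]
scene green [173. 175.] 306 [ 0.6116 -0.3541  0.0238] [0.062 0.061 0.007]
scene green [250. 183.] 240 [ 0.4957 -0.1435  0.0974] [0.045 0.042 0.019]
scene deck [256.82452431 220.13742072] [242 195  31  51 946] [ 0.53661628 -0.06856388  0.05133457] normal [0.18752289 0.36320491 0.91264306] tilt 24.12680304875071 dirdeg 62.69266885561262 longaxis [ 0.41889787  0.81082794 -0.40875743] rms 0.0016131983556739574
scene board 3933 ((0.5699267387390137, -0.11970022320747375), (0.3005601167678833, 0.3090110421180725), 62.531131744384766)
  return np.nanmean(a, axis, out=out, keepdims=keepdims)
Traceback (most recent call last):
ValueError: zero-size array to reduction operation fmax which has no identity
```

Run:
```python
from h import *
ims=[]
for n,(x0,x1,y0,y1) in {'scene':(150,340,110,290),'side':(190,380,110,290)}.items():
    z=np.load(n+'0.npz');p=z['p'];W=z['W']
    ims.append(cv2.resize(p[y0:y1,x0:x1,::-1],None,fx=2.1,fy=2.1,interpolation=cv2.INTER_CUBIC))
    f=p.astype(int);hsv=cv2.cvtColor(p,cv2.COLOR_RGB2HSV)
    box=np.zeros(p.shape[:2],bool);box[y0:y1,x0:x1]=1
    m=box&(f[...,0]>110)&(f[...,1]<60)&(f[...,2]<60)&(W[...,2]>.058)&(W[...,2]<.07)
    if n=='scene': m[:,:225]=0; m[:,245:]=0
    else: m[:,:220]=0; m[:,245:]=0
    q=W[m]; print(n,'red',m.sum(),q.mean(0),q.min(0),q.max(0))
    g=((f[...,1]>f[...,0]+30)&(f[...,1]>f[...,2]+30)).astype(np.uint8)&box
    c,l,s,ce=cv2.connectedComponentsWithStats(g.astype(np.uint8))
    for k in range(1,c):
        if s[k,4]>40:
            q=W[l==k]; print(n,'green',ce[k].round(),s[k,4],np.nanmean(q,0).round(4),(np.nanmax(q,0)-np.nanmin(q,0)).round(3))
    d=box&(hsv[...,1]<45)&(hsv[...,2]>130)&(W[...,2]>.02)&(W[...,2]<.09)
    c,l,s,ce=cv2.connectedComponentsWithStats(cv2.erode(d.astype(np.uint8),np.ones((2,2))))
    k=1+np.argmax(s[1:,4]);q=W[l==k]
    cen=q.mean(0);u,ss,vt=np.linalg.svd(q-cen,full_matrices=False);nn=vt[2]*np.sign(vt[2,2])
    print(n,'deck',ce[k],s[k],cen,'tilt',np.degrees(np.arccos(nn[2])),'dir',np.degrees(np.arctan2(nn[1],nn[0])),'long',np.degrees(np.arctan2(*vt[0][1::-1])))
    b=box&(W[...,2]>.004)&(W[...,2]<.013)&(hsv[...,0]<20)&(hsv[...,1]>90)
    c,l,s,ce=cv2.connectedComponentsWithStats(cv2.erode(b.astype(np.uint8),np.ones((2,2))));k=1+np.argmax(s[1:,4])
    q=W[l==k][:,:2].astype(np.float32); print(n,'board',len(q),cv2.minAreaRect(q))
    for nm,(a,bb) in {'scene':{'jarL':(188,212),'jarR':(308,192)},'side':{'jarL':(226,158),'jarR':(321,224)}}[n].items():
        q=W[bb-25:bb+25,a-18:a+18].reshape(-1,3);q=q[(q[:,2]>.015)&(q[:,2]<.12)];print(nm,q.mean(0),q[q[:,2]>.08].mean(0),q.max(0))
cv2.imwrite('pics/crop0.png',np.hstack(ims))
```

```text
scene red 85 [ 0.59723628 -0.08233187  0.06448783] [ 0.58299147 -0.09701575  0.06044777] [ 0.61070686 -0.06747019  0.06823442]
scene green [245. 145.] 442 [ 0.4064 -0.2704  0.0713] [0.134 0.146 0.106]
scene green [173. 174.] 313 [ 0.6116 -0.354   0.0238] [0.062 0.061 0.007]
scene green [250. 183.] 248 [ 0.4962 -0.1436  0.0976] [0.045 0.042 0.021]
scene deck [256.81012658 220.17088608] [242 195  31  51 948] [ 0.53669783 -0.06852632  0.05130549] tilt 24.119310249050066 dir 62.73163068832997 long 62.55693115881174
scene board 3481 ((0.519677996635437, -0.09137867391109467), (0.29698631167411804, 0.1914893239736557), 62.63929748535156)
jarL [ 0.65041999 -0.19905296  0.061193  ] [ 0.64889089 -0.20120948  0.09007094] [ 0.68353973 -0.16645088  0.09954796]
jarR [ 0.37589405 -0.04022746  0.06084435] [ 0.37221239 -0.04253077  0.08990226] [ 0.40841734 -0.00690408  0.09883075]
side red 81 [ 0.59564088 -0.08110878  0.06259636] [ 0.58078378 -0.09472496  0.05840394] [ 0.61034169 -0.06651124  0.06600179]
side green [250. 127.] 260 [ 0.6101 -0.3543  0.0221] [0.063 0.064 0.009]
side green [319. 149.] 791 [ 0.4062 -0.2642  0.0671] [0.072 0.077 0.102]
side green [278. 171.] 259 [ 0.4956 -0.1432  0.0957] [0.044 0.045 0.023]
side deck [256.0738699  205.20507166] [236 181  43  49 907] [ 0.53413276 -0.06541478  0.04892812] tilt 23.823437542907076 dir 60.462253886646884 long 60.31626480474659
side board 3090 ((0.5173836946487427, -0.08925004303455353), (0.2929937541484833, 0.19083435833454132), 62.12369918823242)
jarL [ 0.64228236 -0.19614177  0.06037278] [ 0.64437054 -0.20041735  0.08899109] [ 0.67921914 -0.16407405  0.09675787]
jarR [ 0.37387613 -0.04145031  0.05935219] [ 0.3699246  -0.04277593  0.08955666] [ 0.42564616 -0.00580453  0.09819936]
```

View pics/crop0.png

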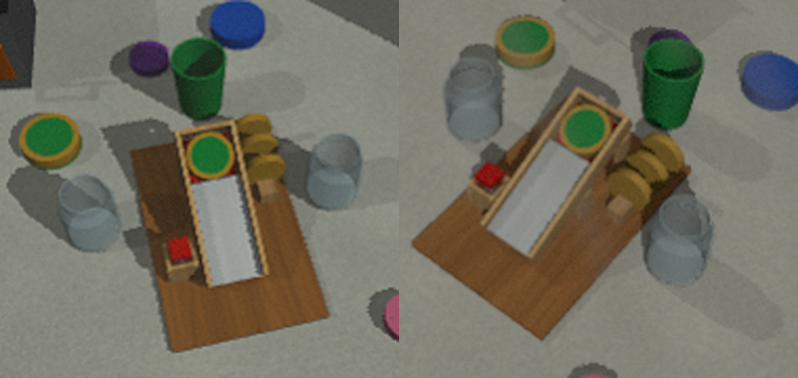

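The crops confirm it: the green-topped lid in the well (left crop (211,155)) has a green disc about 45 mm across, while the loose one at (50,140) is about 62 mm. The rack heading is about 62.5°. The key is near (0.596,-0.082) and the trap point near (0.541,-0.053). The board, key and lid measurements agree to 1–2 mm. Next I move over the rack with the jaws at about 0.56.

Call:
{"api": "send_rows", "payload": {
  "steps": [
    [[-0.025,-0.033,0],-0.05],
    [[-0.05,-0.066,0],-0.1],
    [[-0.075,-0.099,0],-0.15],
    [[-0.1,-0.132,0],-0.2],
    [[-0.125,-0.165,0],-0.25],
    [[-0.15,-0.198,0],-0.3],
    [[-0.175,-0.231,0],-0.35],
    [[-0.2,-0.264,0],-0.4]
  ],
  "hand": 0.56,
  "force": 20
}}

```text
clock: 1.15
position: [0.373, -0.3328, 0.2087]
ee_rot: [0.904, -0.428, -0.0, 0.0]
ft_force: [0.8, -1.3, -0.5]
grip_width: 0.562
```

```bash
cat >> h.py <<'E'
O=np.array([0.5413,-0.0525]);TH=np.radians(62.5)
def tgt(ry=-.031,rx=0,z=.15):
    o=manip.get_obs();M=R.from_quat(o['ee_rot']).as_matrix()
    ex=np.array([np.cos(TH),np.sin(TH)]);ey=np.array([-ex[1],ex[0]])
    g=np.r_[O+rx*ex+ry*ey,z]
    d=M.T@(g-o['position'])
    want=TH-np.pi/2; cur=np.arctan2(M[1,0],M[0,0])
    print('t',o['clock'],'pos',o['position'].round(4),'tilt',M[:,2].round(3),'shift',d.round(4),'spin',round(-(want-cur),4),'F',o['ft_force'].round(2),'grip',round(o['grip_width'],3))
E
python3 -c "
from h import *
tgt(z=.17)"
```

```text
t 1.15 pos [ 0.373  -0.3328  0.2087] tilt [-0. -0. -1.] shift [-0.082  -0.32    0.0386] spin -0.4054 F [ 0.82 -1.28 -0.47] grip 0.562
```

Call:
{"api": "send_rows", "payload": {
  "steps": [
    [[-0.012,-0.046,0],-0.06],
    [[-0.024,-0.092,0],-0.12],
    [[-0.036,-0.138,0],-0.18],
    [[-0.048,-0.184,0.01],-0.24],
    [[-0.06,-0.23,0.02],-0.3],
    [[-0.071,-0.276,0.03],-0.36],
    [[-0.082,-0.32,0.0386],-0.4054],
    [[-0.082,-0.32,0.0386],-0.4054]
  ]
}}

```text
clock: 2.15
position: [0.5694, -0.0641, 0.1691]
ee_rot: [0.972, -0.235, -0.001, -0.001]
ft_force: [0.1, 0.7, -0.8]
grip_width: 0.558
```

Run:
```python
from h import *
tgt(z=.17)
for n in ['scene','side','wrist']:
    p,d,W=cloud(n); cv2.imwrite(f'pics/{n}1.png',p[...,::-1]); np.savez(f'{n}1.npz',p=p,W=W)
```

```text
t 2.15 pos [ 0.5694 -0.0641  0.1691] tilt [-0.001  0.002 -1.   ] shift [ 0.0007  0.0026 -0.0009] spin 0.0046 F [ 0.14  0.69 -0.79] grip 0.558
```

View pics/wrist1.png

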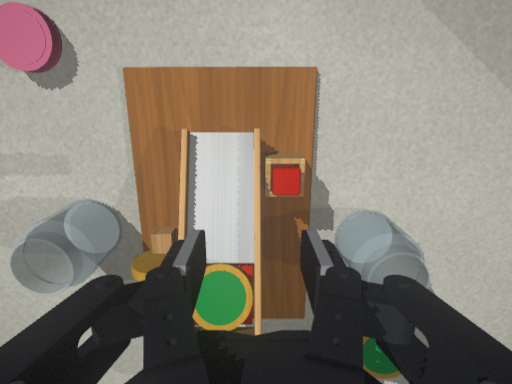

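View pics/side1.png

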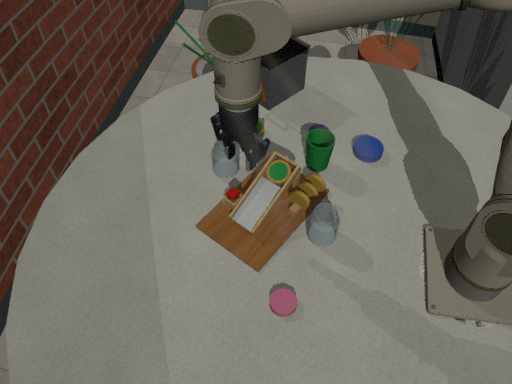

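The wrist view shows the red key at (286,181), the deck at (224,190) and the lid in the well at (222,297), with the fingers pointing along the right line. I'll measure the key and chute from this view, and find the finger tips.

Run:
```python
from h import *
z=np.load('wrist1.npz');p=z['p'];W=z['W'];f=p.astype(int);hsv=cv2.cvtColor(p,cv2.COLOR_RGB2HSV)
o=manip.get_obs();M=R.from_quat(o['ee_rot']).as_matrix()
def st(q,n): print(n,len(q),q.mean(0).round(4),'mid',((q.min(0)+q.max(0))/2).round(4))
box=np.zeros(p.shape[:2],bool);box[160:200,265:310]=1
m=box&(f[...,0]>130)&(f[...,1]<60)&(W[...,2]>.055); st(W[m],'key')
box[:]=0;box[130:265,190:255]=1
m=cv2.erode((box&(hsv[...,1]<45)&(hsv[...,2]>120)&(W[...,2]>.01)).astype(np.uint8),np.ones((3,3)))>0
q=W[m];c=q.mean(0);u,s,vt=np.linalg.svd(q-c,full_matrices=False);nn=vt[2]*np.sign(vt[2,2])
st(q,'deck');print('tilt',np.degrees(np.arccos(nn[2])),'dir',np.degrees(np.arctan2(nn[1],nn[0])),'long',np.degrees(np.arctan2(*vt[0][1::-1])))
ex=np.array([np.cos(TH),np.sin(TH)]);ey=np.array([-ex[1],ex[0]])
r=q[:,:2]-O; a=r@ex;b=r@ey
print('deck rack x',np.percentile(a,[1,99]),'y',np.percentile(b,[1,50,99]),'z at x=0',np.median(q[abs(a)<.004,2]))
box[:]=0;box[255:335,185:258]=1
m=box&(f[...,1]>f[...,0]+30)&(f[...,1]>f[...,2]+30);st(W[m],'lid')
# fingers in tool frame
T=(W-o['position'])@M
for nm,sl in {'L':np.s_[225:300,130:215],'R':np.s_[225:300,295:380]}.items():
    t=T[sl].reshape(-1,3);t=t[(W[sl].reshape(-1,3)[:,2]>.14)]
    print(nm,len(t),'zmax',np.nanpercentile(t[:,2],[90,99,100]).round(4))
    k=t[t[:,2]>np.nanpercentile(t[:,2],99)-.012]; print(np.nanmin(k,0).round(4),np.nanmax(k,0).round(4))
```

```text
key 755 [ 0.5968 -0.0818  0.0651] mid [ 0.5966 -0.0824  0.0622]
deck 6606 [ 0.5379 -0.0709  0.0528] mid [ 0.5415 -0.0693  0.0531]
tilt 24.036325072059316 dir 62.42953910926804 long 66.71848167241055
deck rack x [-0.07461661  0.03800167] y [-0.03138751 -0.00575045  0.02268228] z at x=0 0.04496045596394499
lid 2142 [nan nan nan] mid [nan nan nan]
L 3298 zmax [-0.0393 -0.0296 -0.0259]
[-0.037  -0.0133 -0.0415] [-0.0232  0.0096 -0.0259]
R 3360 zmax [-0.0392 -0.0296 -0.0261]
[ 0.024  -0.0133 -0.0416] [ 0.0381  0.0096 -0.0261]
```

Run:
```python
from h import *
o=manip.get_obs();M=R.from_quat(o['ee_rot']).as_matrix()
for n in ['scene','side','wrist']:
    z=np.load(n+'1.npz');W=z['W'];T=(W-o['position'])@M;p=z['p']
    ok=(abs(T[...,0])<.06)&(abs(T[...,1])<.025)&(T[...,2]<.04)&(T[...,2]>-.08)&(p.max(-1)<110)
    t=T[ok];print(n,ok.sum())
    for s in(-1,1):
        k=t[t[:,0]*s>0]
        if len(k)<5: continue
        for lo in np.arange(-.06,.02,.006):
            q=k[(k[:,2]>lo)&(k[:,2]<=lo+.006)]
            if len(q): print(s,lo.round(3),len(q),np.r_[q.min(0)[:2],q.max(0)[:2]].round(4))
    if n!='wrist':
        v,u=np.nonzero(ok);
        if len(v):
            cr=p[max(v.min()-20,0):v.max()+40,u.min()-30:u.max()+40,::-1];cv2.imwrite(f'pics/f_{n}.png',cv2.resize(cr,None,fx=4,fy=4)[:600,:800])
            print(u.min()-30,v.min()-20)
cv2.imwrite('pics/fw.png',cv2.resize(cv2.imread('pics/wrist1.png')[200:320,120:400],None,fx=2.8,fy=2.8))
```

```text
scene 263
-1 -0.06 9 [-0.0365 -0.0172 -0.0234 -0.0039]
-1 -0.054 14 [-0.0368 -0.0176 -0.0234 -0.0028]
-1 -0.048 13 [-0.0369 -0.0177 -0.0232 -0.003 ]
-1 -0.042 12 [-0.0371 -0.0175 -0.0232 -0.0039]
-1 -0.036 6 [-0.0348 -0.0166 -0.0234 -0.003 ]
1 -0.06 6 [ 0.0255 -0.0173  0.0374 -0.012 ]
1 -0.054 11 [ 0.0256 -0.0178  0.0377 -0.0117]
1 -0.048 10 [ 0.0259 -0.0168  0.0379 -0.0116]
1 -0.042 11 [ 0.0262 -0.0169  0.0379 -0.0083]
1 -0.036 6 [ 0.0244 -0.0173  0.0349 -0.0138]
1 -0.03 2 [ 0.0267 -0.0158  0.0309 -0.0146]
190 157
side 396
-1 -0.06 11 [-0.0377 -0.0158 -0.0246 -0.0083]
-1 -0.054 15 [-0.0375 -0.0156 -0.0269 -0.0024]
-1 -0.048 17 [-0.0384 -0.0159 -0.0274  0.0008]
-1 -0.042 19 [-0.0379 -0.0155 -0.0263  0.0013]
-1 -0.036 14 [-0.0377 -0.0153 -0.0262  0.0013]
-1 -0.03 4 [-0.0312 -0.0151 -0.0265 -0.0108]
-1 -0.024 1 [-0.03   -0.0095 -0.03   -0.0095]
1 -0.06 24 [ 0.0213 -0.0148  0.0342  0.0083]
1 -0.054 19 [ 0.021  -0.0145  0.0345  0.0074]
1 -0.048 20 [ 0.0211 -0.0148  0.0365  0.0074]
1 -0.042 19 [ 0.0211 -0.014   0.034   0.0073]
1 -0.036 20 [ 0.0218 -0.0147  0.0332  0.0067]
1 -0.03 12 [ 0.0212 -0.0141  0.0276  0.007 ]
1 -0.024 1 [ 0.0223 -0.0007  0.0223 -0.0007]
186 110
wrist 7054
-1 -0.06 327 [-0.0373 -0.0134 -0.0232  0.0095]
-1 -0.054 301 [-0.0373 -0.0132 -0.0232  0.0096]
-1 -0.048 247 [-0.0373 -0.0132 -0.0232  0.0096]
-1 -0.042 204 [-0.037  -0.0129 -0.0232  0.0092]
-1 -0.036 133 [-0.0351 -0.0129 -0.0233  0.0096]
-1 -0.03 40 [-0.0238 -0.0115 -0.0233  0.0089]
1 -0.06 326 [ 0.0241 -0.0135  0.0382  0.0095]
1 -0.054 307 [ 0.0241 -0.0134  0.038   0.0095]
1 -0.048 278 [ 0.024  -0.0133  0.0381  0.0099]
1 -0.042 247 [ 0.0241 -0.0133  0.0381  0.0096]
1 -0.036 168 [ 0.024  -0.0133  0.0372  0.0093]
1 -0.03 40 [ 0.0241 -0.0109  0.0246  0.0088]
```

View pics/fw.png

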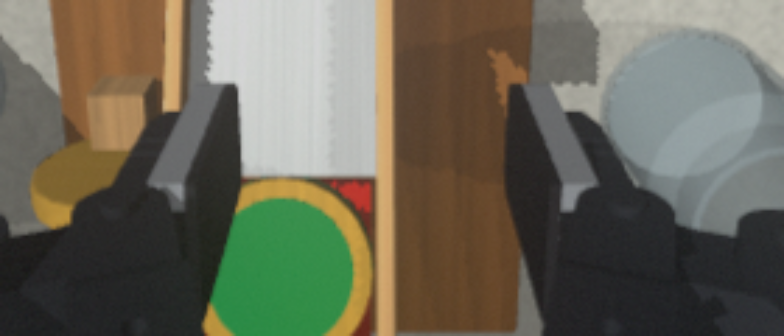

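All three cameras put the finger tips about 27 mm behind the TCP, centred about ±28 mm apart. I'll open slightly to get the 62 mm span and go down to just above the key, then find contact by force.

Call:
{"api": "send_rows", "payload": {
  "steps": [
    [[0.0005,0.001,0.015],0.0046],
    [[0.0007,0.002,0.03],0.0046],
    [[0.0007,0.002,0.05],0.0046],
    [[0.0007,0.002,0.07],0.0046],
    [[0.0007,0.002,0.085],0.0046],
    [[0.0007,0.002,0.095],0.0046],
    [[0.0007,0.002,0.099],0.0046],
    [[0.0007,0.002,0.099],0.0046]
  ],
  "hand": 0.62
}}

```text
clock: 3.3
position: [0.5686, -0.0704, 0.0713]
ee_rot: [0.971, -0.241, 0.0, -0.0]
ft_force: [-0.8, 0.4, 1.0]
grip_width: 0.62
```

Run:
```python
from h import *
tgt(z=.06)
o=manip.get_obs();M=R.from_quat(o['ee_rot']).as_matrix()
ims=[]
for n in ['wrist','side','scene']:
    p,d,W=cloud(n); np.savez(f'{n}2.npz',p=p,W=W);cv2.imwrite(f'pics/{n}2.png',p[...,::-1])
    T=(W-o['position'])@M
    ok=(abs(T[...,0])<.06)&(abs(T[...,1])<.025)&(W[...,2]>.07)&(T[...,2]>-.06)&(p.max(-1)<110)
    t=T[ok]
    for s in(-1,1):
        k=t[t[:,0]*s>0]
        if len(k): print(n,s,'tip z',np.percentile(k[:,2],[95,99,100]).round(4),np.median(k[:,:2],0).round(4),k.min(0)[:2].round(4),k.max(0)[:2].round(4))
a=cv2.imread('pics/side2.png')[110:260,180:340];b=cv2.imread('pics/scene2.png')[110:260,170:330]
cv2.imwrite('pics/c2.png',cv2.resize(np.hstack([a,b]),None,fx=2.5,fy=2.5,interpolation=cv2.INTER_CUBIC))
```

```text
t 3.3 pos [ 0.5686 -0.0704  0.0713] tilt [ 0. -0. -1.] shift [-0.0015 -0.0033  0.0113] spin -0.0062 F [-0.76  0.37  0.98] grip 0.62
wrist -1 tip z [-0.032  -0.0287 -0.0278] [-0.0258 -0.0072] [-0.0397 -0.0125] [-0.0253  0.0102]
wrist 1 tip z [-0.0323 -0.029   0.0013] [ 0.0274 -0.0076] [ 0.001  -0.0124] [0.041  0.0247]
side -1 tip z [-0.0334 -0.0305 -0.0292] [-0.0333 -0.0093] [-0.0411 -0.0139] [-0.0242  0.0035]
side 1 tip z [-0.0291 -0.0268 -0.0255] [ 0.0277 -0.0052] [ 0.0256 -0.0145] [0.0404 0.0097]
scene -1 tip z [-0.0363 -0.0345 -0.0342] [-0.029  -0.0087] [-0.0376 -0.0126] [-0.0239 -0.0011]
scene 1 tip z [-0.0351 -0.0339 -0.0335] [ 0.0349 -0.0107] [ 0.029 -0.013] [ 0.0423 -0.0031]
```

View pics/wrist2.png

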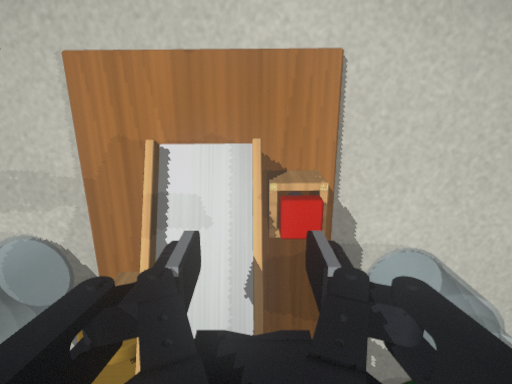

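View pics/c2.png

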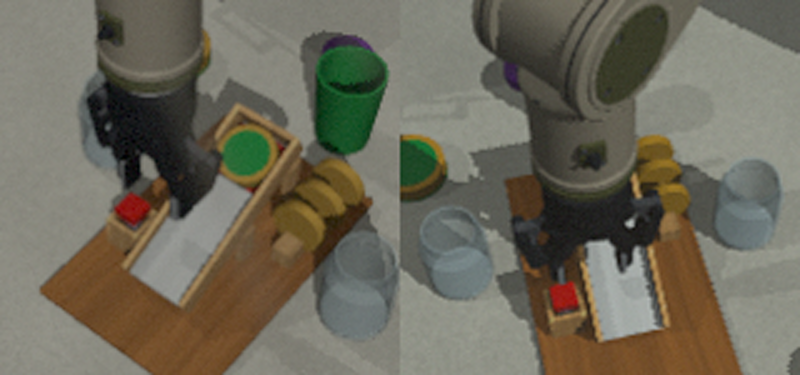

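The key finger is above the key (wrist view: key (301,217), finger tip (318,240), offset within 3 mm once parallax is removed). The other finger is over the deck mid-line at (195,240). The lid is still in the well. Next I go down 28 mm.

Call:
{"api": "send_rows", "payload": {
  "steps": [
    [[-0.0005,-0.001,0.004],-0.006],
    [[-0.001,-0.002,0.008],-0.006],
    [[-0.001,-0.003,0.012],-0.006],
    [[-0.001,-0.003,0.016],-0.006],
    [[-0.001,-0.003,0.02],-0.006],
    [[-0.001,-0.003,0.024],-0.006],
    [[-0.001,-0.003,0.028],-0.006],
    [[-0.001,-0.003,0.028],-0.006]
  ]
}}

```text
clock: 4.45
position: [0.5687, -0.0674, 0.0428]
ee_rot: [0.971, -0.238, -0.0, 0.0]
ft_force: [-0.9, 0.2, 0.7]
grip_width: 0.619
```

Run:
```python
from h import *
tgt(z=.03)
p,d,W=cloud('side');a=p[110:260,180:340,::-1];p,d,W=cloud('scene');b=p[110:260,170:330,::-1]
cv2.imwrite('pics/c3.png',cv2.resize(np.hstack([a,b]),None,fx=2.5,fy=2.5,interpolation=cv2.INTER_CUBIC))
p,d,W=cloud('wrist');cv2.imwrite('pics/wrist3.png',p[...,::-1])
o=manip.get_obs();print(o['position'],o['ft_force'])
```

```text
t 4.45 pos [ 0.5687 -0.0674  0.0428] tilt [-0.001  0.    -1.   ] shift [-0.0002 -0.0005  0.0128] spin -0.0003 F [-0.87  0.23  0.68] grip 0.619
[ 0.56905195 -0.06735916  0.04336142] [-0.10146794 -0.69806114 -0.32681664]
```

View pics/wrist3.png

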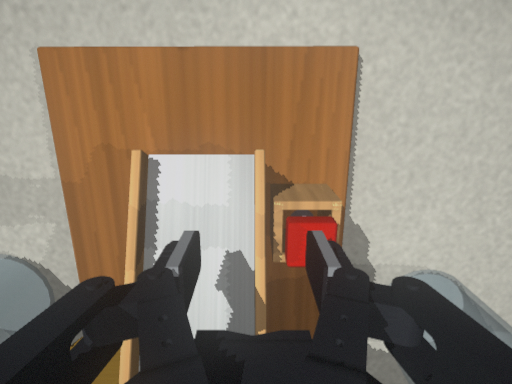

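View pics/c3.png

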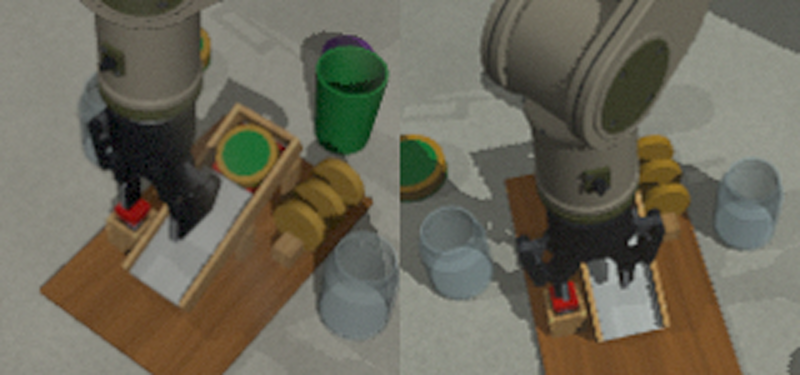

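The finger is over the red key (wrist (320,240)) a few mm above it, and the other finger is inside the chute between the walls at (190,240). No contact yet. I'll press part way to calibrate by force.

Call:
{"api": "send_rows", "payload": {
  "steps": [
    [[0,0,0.003],0],
    [[0,0,0.006],0],
    [[0,0,0.008],0],
    [[0,0,0.009],0],
    [[0,0,0.01],0],
    [[0,0,0.011],0],
    [[0,0,0.011],0],
    [[0,0,0.011],0]
  ]
}}

```text
clock: 5.6
position: [0.569, -0.0674, 0.0323]
ee_rot: [0.971, -0.238, 0.0, 0.0]
ft_force: [-1.0, -0.3, 4.7]
grip_width: 0.622
```

Run:
```python
from h import *
tgt(z=.026)
p,d,W=cloud('side');a=p[110:260,180:340,::-1];
print(manip.get_obs()['ft_force'],manip.get_obs()['position'])
p,d,W=cloud('scene');b=p[110:260,170:330,::-1]
print(manip.get_obs()['ft_force'],manip.get_obs()['torque'])
cv2.imwrite('pics/c4.png',cv2.resize(np.hstack([a,b]),None,fx=2.5,fy=2.5,interpolation=cv2.INTER_CUBIC))
```

```text
t 5.6 pos [ 0.569  -0.0674  0.0323] tilt [ 0. -0. -1.] shift [-0.0005 -0.0004  0.0063] spin -0.0003 F [-1.02 -0.27  4.72] grip 0.622
[-0.31636785 -1.44252007  3.71998455] [ 0.56901307 -0.06740149  0.03230224]
[-1.01848526  0.16570338  4.94041294] [-0.18456882  0.1538408  -0.08492116]
```

View pics/c4.png

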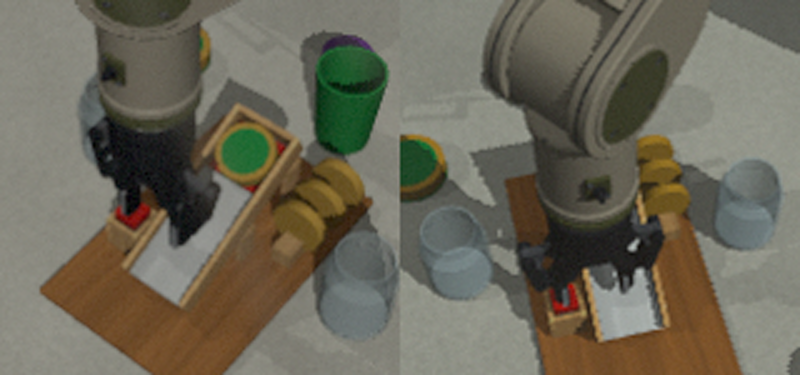

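The force is about 4.5 N, so the key is roughly 4 mm down. That matches the tip calibration. Now I press the remainder.

Call:
{"api": "send_rows", "payload": {
  "steps": [
    [[0,0,0.002],0],
    [[0,0,0.004],0],
    [[0,0,0.006],0],
    [[0,0,0.007],0],
    [[0,0,0.007],0],
    [[0,0,0.007],0],
    [[0,0,0.007],0],
    [[0,0,0.007],0]
  ]
}}

```text
clock: 6.7
position: [0.5693, -0.0675, 0.0268]
ee_rot: [0.971, -0.238, 0.0, 0.0]
ft_force: [-8.4, 1.0, 20.3]
grip_width: 0.622
```

Run:
```python
from h import *
tgt(z=.026)
p,d,W=cloud('side');a=p[110:260,180:340,::-1];
print(manip.get_obs()['ft_force'],manip.get_obs()['position'])
p,d,W=cloud('scene');b=p[110:260,170:330,::-1]
print(manip.get_obs()['ft_force'],manip.get_obs()['torque'])
cv2.imwrite('pics/c5.png',cv2.resize(np.hstack([a,b]),None,fx=2.5,fy=2.5,interpolation=cv2.INTER_CUBIC))
```

```text
t 6.7 pos [ 0.5693 -0.0675  0.0268] tilt [ 0.001 -0.001 -1.   ] shift [-0.0007 -0.0003  0.0008] spin -0.0004 F [-8.39  0.95 20.32] grip 0.622
[-8.65013169  0.76670288 20.44755604] [ 0.5692731  -0.06747706  0.02674954]
[-8.0999653   0.6225294  20.15604887] [-0.2576098   1.40844678 -0.13562882]
```

View pics/c5.png

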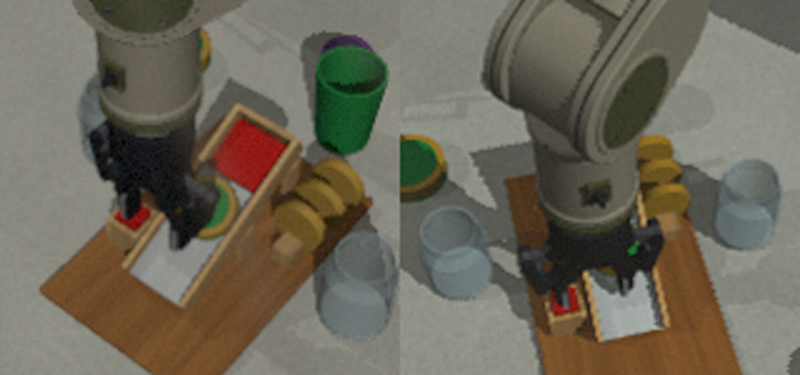

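The lid has popped out, the well's red floor shows at side crop (245,155), and the lid is against the finger at (218,210). Force is 20 N, so the key is on its stop. I'll measure the lid's pose and check that it's at rest.

Run:
```python
from h import *
ex=np.array([np.cos(TH),np.sin(TH)]);ey=np.array([-ex[1],ex[0]])
for n in ['side','wrist','side']:
    p,d,W=cloud(n);f=p.astype(int)
    if n=='wrist': cv2.imwrite('pics/wrist6.png',p[...,::-1])
    g=(f[...,1]>f[...,0]+30)&(f[...,1]>f[...,2]+30)&(W[...,2]>.05)&(W[...,2]<.1)
    r=np.stack([(W[...,:2]-O)@ex,(W[...,:2]-O)@ey],-1)
    g&=(abs(r[...,1])<.04)&(r[...,0]>-.12)&(r[...,0]<.05)
    q=np.c_[r[g],W[g][:,2]]
    if len(q)<20: print(n,len(q));continue
    c=q.mean(0);u,s,vt=np.linalg.svd(q-c,full_matrices=False);nn=vt[2]*np.sign(vt[2,2])
    a=np.radians(24);xd=np.array([np.cos(a),0,-np.sin(a)]);zd=np.array([np.sin(a),0,np.cos(a)])
    rel=q-[0,0,.044]; xs=rel@xd*1e3+112; print(n,len(q),'chute x mm',xs.min(),xs.max(),'y',q[:,1].min(),q[:,1].max(),'top height mm',np.median(rel@zd)*1e3,'angle to deck rad',np.arccos(nn@zd))
o=manip.get_obs();print(o['clock'],o['ft_force'],o['position'])
```

```text
side 55 chute x mm 42.88820977261956 84.10633482145879 y 0.003479367020548508 0.024605135148838584 top height mm 15.207095432269938 angle to deck rad 1.306855533753108
wrist 1340 chute x mm 53.16565504049125 86.63943647838292 y -0.023940537814485626 0.022343184816722726 top height mm 17.384631603784463 angle to deck rad 0.006153287320552458
side 54 chute x mm 41.367843943867456 78.38648564064019 y -0.0015264080691670436 0.020749128216033457 top height mm 14.91279794137786 angle to deck rad 0.17295113594841977
6.95 [-8.89432789  0.74817668 20.29462203] [ 0.56927356 -0.06744522  0.02675085]
```

View pics/wrist6.png

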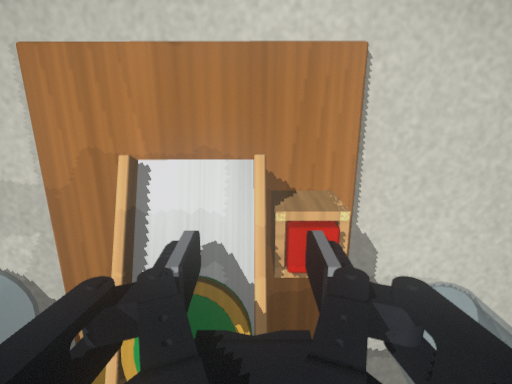

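The lid lies flat (0.006 rad to the deck, top 17 mm above it). Its downhill rim is at about 94 mm, which is where the finger's uphill face should meet it (93.7 mm), so its centre is near 64 mm. I'll hold for a second to settle, check that nothing moved, and hand in.

Call:
{"api": "send_rows", "payload": {
  "steps": [
    [[0,0,0],0],
    [[0,0,0],0],
    [[0,0,0],0],
    [[0,0,0],0],
    [[0,0,0],0],
    [[0,0,0],0],
    [[0,0,0],0],
    [[0,0,0],0]
  ]
}}

```text
clock: 7.95
position: [0.5693, -0.0675, 0.0268]
ee_rot: [0.971, -0.238, 0.001, 0.0]
ft_force: [-8.7, 0.8, 19.9]
grip_width: 0.624
```

Run:
```python
from h import *
a=cv2.imread('pics/wrist6.png')[...,::-1].astype(int)
p,d,W=cloud('wrist'); print('wrist change mean/max',abs(a-p).mean(),(abs(a-p).max(-1)>60).sum())
p2,_,_=cloud('scene');b=np.load('scene0.npz')['p']
for nm,(u,v) in {'jarL':(190,210),'jarR':(308,192),'cup':(245,146)}.items():
    s=np.s_[v-22:v+22,u-18:u+18]; print(nm,abs(p2[s].astype(int)-b[s]).mean())
cv2.imwrite('pics/scene7.png',np.hstack([b[100:290,150:340,::-1],p2[100:290,150:340,::-1]]).repeat(2,0).repeat(2,1))
o=manip.get_obs();print(o['clock'],o['ft_force'],o['position'],o['grip_width'])
```

```text
wrist change mean/max 1.2123040093315973 1
jarL 13.042508417508417
jarR 6.654461279461279
cup 42.563131313131315
8.05 [-8.89386785 -0.44485413 20.95473835] [ 0.56930157 -0.06748728  0.02676615] 0.6195560259760341
```

View pics/scene7.png

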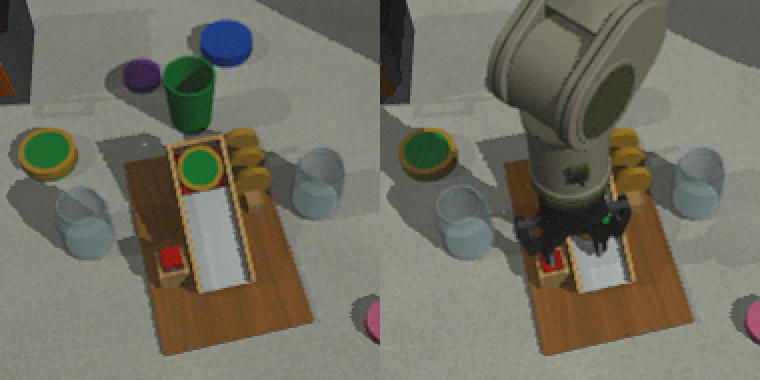

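The scene is unchanged: the jars at (85,222) and (318,183) match in both halves. The cup is hidden by the arm here, but the earlier side views showed it in place. The lid view is static, so I'm handing in.

```bash
python3 -c "
from workcell import manip
print(manip.hand_in())"
```

```text
the job is handed in; nothing more can be done
None
```

I pressed the red key to its stop with one finger while the other stood in the chute. The lid popped out and slid down onto that finger, and I handed in with the lid still held there. `hand_in` gave no verdict.

**Lid:**
- The last wrist view shows it flat on the deck, about 0.006 rad off, with its centre about 64 mm downhill of the well. Its rim is at 94 mm, where the finger face should meet it (93.7 mm).
- It did not move over the last second.
- I did not measure the contact force on the lid directly; I infer contact from that match.

**Key:** The steady push at hand-in was about 20 N, against the 7 N needed at the bottom. There is also a sideways force of about 9 N on the tool, which I take to be friction at the key.

**Jars and cup:** The jars look unmoved in the before and after pictures. The cup was hidden by the arm in the final scene picture, so its pixel check there was useless. The side view taken just after the press showed it standing in place.

**Disagreements:** The side camera's flatness readings (1.3 and 0.17 rad) do not match the wrist view. They came from only about 55 pixels, mostly hidden by the arm, so I discounted them. The finger tips also turned out to be about 27 mm behind the TCP at this opening, more than the interface text suggests. I therefore set the press depth by force.

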